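# Third hand at the cast jig

## Task

Slide the upright grip of the jig's gate to the left, away from the channel, to its end stop, and leave it there. Then push the plaster cast that lies in the channel gently up against the white spring pad and on until the pad's pointer stands between the two index posts. Finish while still holding the cast there with a steady push, so that a colleague can fasten it; do not let go, and leave the things around the jig alone.

Things in the scene. Friction and masses are not known exactly. Their poses are not given: they have to be found in the camera images.
- jig: Fixed metal jig, plate 260 x 114 mm, 12 mm thick, on the worktop. Origin: centre of its underside. Its x axis runs along the channel from the open mouth (-x, nearest the robot) to the spring pad (+x); y is to its left. Two guide rails 10 mm wide and 9 mm high above the plate stand 70 mm apart (inner faces at y = -35 and +35 mm), from x = -105 to +35 mm. Behind the pad stands a spring housing (x = 85 to 130 mm, 48 mm above the worktop).
- gate (a joint): Gate slide, in m: a 12 mm steel bar that lies across the rails at jig x = -1 to 11 mm, 22 to 36 mm above the worktop; it slides along the jig's +y, at 0.050 it is at its end stop and the channel is free, at 0 it reaches 40 mm into the channel and blocks the cast. It stays where it is left; about 1.5 N moves it.
- gate_grip (a point): Grip of the gate: a grey upright block, 26 mm along the jig's x, 12 mm along its y, its top 68 mm above the worktop and its lower end 24 mm. The point is on its centre line, 14 mm below its top; it moves with the gate.
- plunger (a joint): Travel of the spring pad along the jig's +x, in m: 0 at rest, 0.030 at its hard stop. The spring gives 500 N/m from zero, so a push of 5 N moves it 10 mm. Its pointer is a dark blade at its right (-y) end; the two index posts, 6 mm thick, 46 mm above the worktop, stand where the pointer is at 0.010 and at 0.024 (5 N and 12 N).
- pad_face (a point): Middle of the front (-x) face of the white spring pad, 22 mm above the worktop; the pad is 60 mm wide and reaches from 14 to 36 mm above the worktop; it moves with the pad. At rest it is at jig x = 35 mm.
- cast_center (a point): Pale plaster dental cast, 65 mm along x, 62 mm wide, 28 mm high with its teeth, about 95 g, loose on the jig's plate in the channel's mouth, 4 mm play each side. The point is half-way up its solid 17 mm base (20.5 mm above the worktop). Its x points along the channel: flat heel towards the pad, narrow front (push here) towards the robot, each 32 mm from this point.
- other_cast: Second plaster cast, 58 x 64 x 28 mm, standing on the worktop outside the jig: leave it. Origin: centre of its underside.
- drop_bottle: Small drop bottle, 26 mm across, 68 mm high, standing: leave it. Origin: centre of its underside.
- dish: Small white dappen dish, 31 mm across, 26 mm high: leave it. Origin: centre of its underside.
- tweezers: Steel tweezers, 137 x 16 x 8 mm, lying: leave them. Origin: centre of the underside.
Things that resemble listed ones, but are neither listed nor needed, are in the scene too. Leave any blue or yellow look-alike of the part that bears cast_center alone.

How it is judged:
By the outcome, as a careful person would: the job done as asked, in the order asked, and still so for the second after the job is handed in, while the arm keeps its last pose, push and grip.
It also fails if it takes over 48 s, if anything falls off the work surface, if the arm or the gripper's body presses on something with over 40 N, if the wrist force passes 120 N, or if a joint passes its speed limit or range.

## Robot

A 6-joint arm with a two-finger parallel gripper is mounted at the origin on a cart in front of the work surface, level with it; the furniture and walls round the work are solid. World frame = base frame: x ahead of the robot, y to its left, z up, the work surface at z = 0. Lengths are in mm, angles in rad, forces in N, time in s.
With the tool pointing down it reaches from about 300 to 775 mm from the base axis. Payload 14.6 kg.
Tool frame: the origin (TCP) lies between the finger pads; the fingertips stand 25 mm ahead of it and the grasp point (between the pads) lies 6 mm ahead of it; z points along the fingers, y is the line along which they close (so a half turn about z gives the same grasp; the last joint's range is limited). The gripper opens to 94 mm and grips with 3 to 60 N. Pads are 16 mm wide; open, the fingers measure 119 mm over their backs; the gripper's body (75 mm by 177 mm) begins 78 mm behind the grasp point.
Start: joints at [1.18, 0.3, 1.521, -0, 1.321, -0.067], TCP at [174.991, 521.409, 230.446] pointing down, gripper open.
Joint ranges: [-3.03, 3.03], [-0.79, 2.21], [0.23, 2.52], [-1.04, 4.18], [0, 3.07], [-2.55, 2.55]. Speed limits (rad/s): [2.22, 2.22, 2.57, 3.14, 3.14, 3.14].

## Interface

Orientations are given as [roll, pitch, yaw] about the fixed x, y, z axes, in that order (R = Rz(yaw) Ry(pitch) Rx(roll)).
In Python, from cell import manip gives the robot as it stands. The module is installed in compiled form; this text tells all that it offers.
- The arm moves only by the tool step_arm, never from a script. Its argument "series" is one flat list of numbers, 5 for each row, row after row: the shift along the world's x, y, z in mm, then the turn about the world's z in rad, then the closure, from 0 (fully open) to 1 (shut). In form: [dx, dy, dz, spin, jaw, dx, dy, dz, spin, jaw, ...]. A call has 1 to 20 rows; each row shifts and turns the commanded pose from where the row before left it; what a row does not reach is not made up. A row lasts 1/8 s, in which the tool goes at most 62.5 mm and 10.7 degrees, less where a joint would pass 70% of its speed; a pose out of reach is approached as far as the arm can. A call is refused whole if a number of a shift passes 62.5 or a number of a turn 0.188, either way. A call with a gripper value outside its range is refused whole. The fingers move at their own pace and stop on an object; "squeeze" is the grip in N (left out, the last holds). Time passes only in rows, so rows that do not move let the fingers close. It gives the time, the measured TCP pose, the force, the opening and the grip force at its end, in the units of the state.
- manip.read_state(): the state, without advancing time (a new reading comes with each control period).
- manip.camera(name): name is "side" or "top" or "wrist"; returns (picture, depth): 384x512x3 uint8, blue, green, red; 384x512 float32, mm along the optical axis (not along the pixel's ray), 0 where there is no reading.
- manip.camera_info(name): a dict with "fovy" (degrees; the focal length in pixels is half the picture's height over the tangent of half this angle, whatever the lens; pixels are square), "cx", "cy" (the principal point, pixels), "eye" and "orientation" of the camera in the world. Camera axes: x right, y down, z forward; pixel columns grow to the right and rows downward; lengths in mm; the calibration is good to about 2 mm. A picture is of the moment at which its call begins: read the wrist's pose just before it. camera_info takes no time and is no camera call; for the wrist camera it gives the pose at the moment of the call.
- manip.sign_off(): hands the job in; it is judged then, once.
The state is a dict: "clock": time; "joints": joint angles; "qd": joint speeds; "effort": joint torques, N m; "eef_pos": TCP position; "eef_rot": TCP orientation; "wrist_force": force on the tool from outside, world axes, zero at the start; "moment": the same for the moment, N m; "finger_gap": finger opening in mm; "finger_force": force on a finger pad.
Only numpy, scipy, OpenCV 4.12 (cv2) and the standard library are available. Lean on these libraries where they do the work, as an engineer would, in place of code of your own. Each camera call takes 0.05 s, during which the arm holds its last target. There are 200 camera calls.

## Working session

There is one attempt and no reset: what is moved stays moved. The work goes in short steps, Python scripts to look and compute and a tool call to move; the robot and the scene stay as the last step left them, time stands still between calls to the robot, and variables do not carry over. Pictures are saved under pics/ and viewed, at most 10 in all, crops included, and the job is handed in when it is done.

Besides the shell and the picture viewer there is one more tool, called after "Call:" as name(argument=value, ...) on one line, values as JSON. step_arm: Moves the arm, as the interface text tells. Its arguments: {"type":"object","properties":{"series":{"type":"array"},"squeeze":{"type":"number"}},"required":["series"]}

```bash
mkdir -p pics; cat > h.py <<'E'
import numpy as np, cv2
from cell import manip
def rot(o):
    o=np.array(o,float)
    if o.shape==(3,3): return o
    r,p,y=o; from scipy.spatial.transform import Rotation as R
    return R.from_euler('xyz',[r,p,y]).as_matrix()
def grab(n):
    i=manip.camera_info(n); im,d=manip.camera(n); return im,d,i
def ray(i,u,v):
    f=192/np.tan(np.radians(i['fovy'])/2)
    return rot(i['orientation'])@np.array([(u-i['cx'])/f,(v-i['cy'])/f,1.])
def onz(i,u,v,z):
    e=np.array(i['eye']);r=ray(i,u,v); return e+r*(z-e[2])/r[2]
def pt(i,d,u,v): return np.array(i['eye'])+ray(i,u,v)*d[int(v),int(u)]
E
python3 - <<'E'
from h import *
for n in('top','side'):
    im,d,i=grab(n); cv2.imwrite(f'pics/{n}0.png',im); np.savez(f'{n}0.npz',im=im,d=d); print(n,i)
print(manip.read_state())
E
```

```text
top {'fovy': 43.0096853612349, 'cx': 254.69753540312033, 'cy': 188.97674713250356, 'eye': array([ 340.02499556,  160.3604848 , 1242.94498687]), 'orientation': array([-3.02369409,  0.0156851 , -1.55939892])}
side {'fovy': 54.81875070306086, 'cx': 249.1802849289339, 'cy': 190.91533586846555, 'eye': array([495.31151675, 995.57407741, 613.58894289]), 'orientation': array([-2.15742677,  0.01013897,  3.1113995 ])}
{'clock': 0.1, 'joints': array([ 1.18039161e+00,  3.00405163e-01,  1.52150934e+00, -7.90424226e-06,
        1.32068454e+00, -6.65781109e-02]), 'qd': array([-8.09266141e-04, -2.72639540e-03, -1.80388121e-03,  9.38565731e-04,
        2.65766928e-04,  7.86975888e-06]), 'effort': array([-1.39250194e-03, -5.32635033e+01, -3.53281260e+01,  7.08518852e-02,
        2.34775187e-02, -8.57067880e-05]), 'eef_pos': array([174.92394388, 521.2279725 , 229.9528285 ]), 'eef_rot': array([-3.14058798e+00, -5.93146351e-05,  2.81776798e+00]), 'wrist_force': array([-0.50620967,  0.03585612,  1.00475954]), 'moment': array([-0.0174715 , -0.01248701,  0.00635627]), 'finger_force': 0.0, 'finger_gap': 94.17450255700955}
```

View pics/top0.png

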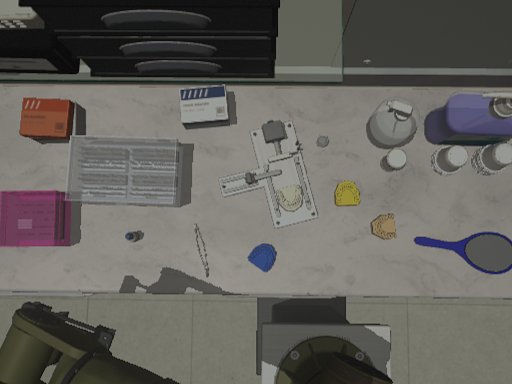

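View pics/side0.png

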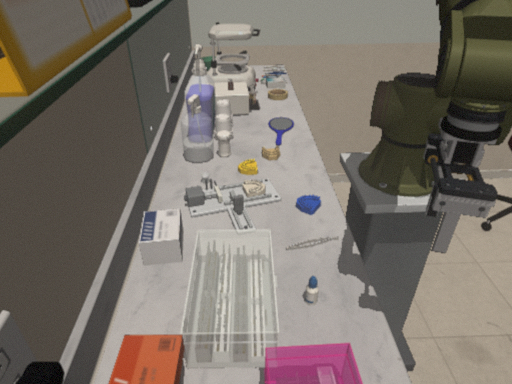

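The top view shows the jig at (270,175) with its housing at (273,130), the gate grip near (250,178) and the pale cast in the mouth at (290,198). The look-alikes are blue (262,257), yellow (347,193) and tan other_cast (383,226). Only the one at (290,198) is pale and in the channel. I'll confirm that in a crop.

```bash
python3 - <<'E'
from h import *
t=np.load('top0.npz');im=t['im'];d=t['d']
c=cv2.resize(im[110:240,210:340],None,fx=4.6,fy=4.6,interpolation=cv2.INTER_CUBIC);cv2.imwrite('pics/crop0.png',c)
i=manip.camera_info('top')
for n,u,v in [('cast',290,198),('grip',250,178),('house',273,130),('mouthL',275,226),('mouthR',316,214),('blue',262,257),('table',330,240),('dish',322,141)]:
    print(n,pt(i,d,u,v).round(1))
E
```

```text
cast [461.3  92.7  33.4]
grip [505.9 192.2  67. ]
house [631.9 136.5  42.4]
mouthL [392.1 129.1  13.2]
mouthR [423.6  25.7  10.2]
blue [314.5 161.1  18.5]
table [358.8 -10.4   1.5]
dish [610.8  10.2  14.7]
```

View pics/crop0.png

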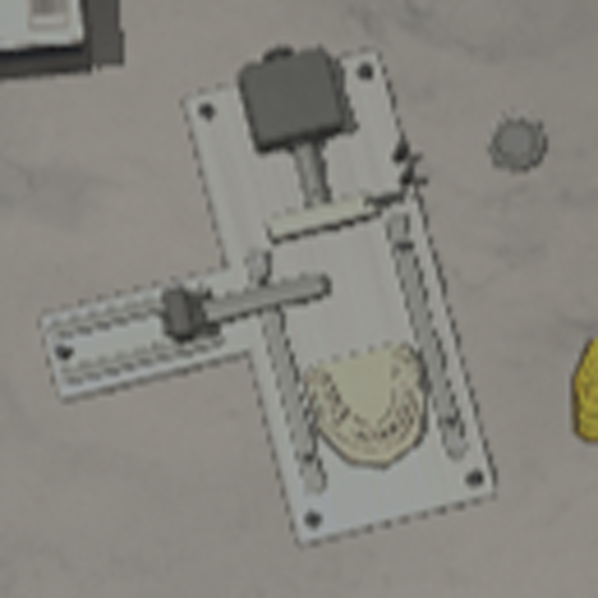

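The crop shows the plate corners at about (185,98), (378,50), (495,490) and (302,543), the grip at (183,312), and the pale cast at (367,405) between the rails with its flat heel towards the pad. The gate bar blocks its way.

```bash
python3 - <<'E'
from h import *
t=np.load('top0.npz');im=t['im'];d=t['d'];i=manip.camera_info('top')
f=lambda u,v,z:onz(i,210+(u+.5)/4.6-.5,110+(v+.5)/4.6-.5,z)
C=[f(u,v,12) for u,v in[(185,98),(378,50),(495,490),(302,543)]]
c=np.mean(C,0);ax=(C[0]+C[1]-C[2]-C[3])/2;print('sizes',np.linalg.norm(C[0]-C[3]),np.linalg.norm(C[1]-C[0]))
yaw=np.arctan2(ax[1],ax[0]);print('jig',c.round(1),yaw)
R=np.array([[np.cos(yaw),-np.sin(yaw)],[np.sin(yaw),np.cos(yaw)]])
J=lambda p:(R.T@(p[:2]-c[:2])).round(1)
W=lambda x,y:(c[:2]+R@[x,y]).round(1)
# grip top via depth
vv,uu=np.mgrid[165:195,235:270]
P=np.array([pt(i,d,u,v) for u,v in zip(uu.ravel(),vv.ravel())]);P=P[(P[:,2]>55)&(P[:,2]<80)]
Q=(P[:,:2]-c[:2])@R;print('grip n',len(P),np.median(P[:,2]),'jig',Q.mean(0),Q.min(0),Q.max(0),'w',P.mean(0))
# cast mask by colour
hsv=cv2.cvtColor(im,cv2.COLOR_BGR2HSV);m=np.zeros(im.shape[:2],bool);m[183:213,274:306]=1
m&=(hsv[...,1]>40)&(hsv[...,2]>80)
v,u=np.nonzero(m);Q=np.array([J(onz(i,a,b,26)) for a,b in zip(u,v)]);print('cast',len(u),np.percentile(Q,[1,99],axis=0))
print('pad',J(f(270,235,36)),J(f(375,210,36)),'grip ray',J(f(183,312,68)))
for n,p in dict(grip=(5,60),castfront=(-100,0),pad=(35,0)).items(): print(n,W(*p))
E
```

```text
sizes 257.29563665480856 111.75465825461205
jig [526.8 108.6  12. ] 0.2604275023994063
grip n 57 67.52288763112051 jig [ 5.12282358 89.77631931] [-7.2625821  83.00084473] [18.12242317 96.1507132 ] w [508.66404901 196.67014826  67.28905171]
cast 10 [[-98.346 -20.146]
 [-46.08   27.926]]
pad [36.9 30.5] [ 36.  -28.5] grip ray [ 2.9 87.2]
grip [516.2 167.9]
castfront [430.2  82.9]
pad [560.7 117.6]
```

Call:
step_arm(series=[33.4, -32.4, 0, 0.058, 0, 33.4, -32.4, 0, 0.058, 0, 33.4, -32.4, 0, 0.058, 0, 33.4, -32.4, 0, 0.058, 0, 33.4, -32.4, 0, 0.058, 0.5, 33.4, -32.4, 0, 0.058, 0.5, 33.4, -32.4, 0, 0.058, 0.5, 33.4, -32.4, 0, 0.058, 0.5, 33.4, -32.4, 0, 0.058, 0.5, 33.4, -32.4, 0, 0.058, 0.5, 0, 0, 0, 0, 0.5, 0, 0, 0, 0, 0.5], squeeze=8)

```text
clock: 1.6
eef_pos: [508.6, 197.7, 230.1]
eef_rot: [3.141, -0.001, -2.886]
wrist_force: [-0.6, 0.3, 0.3]
finger_gap: 47.1
finger_force: 0.0
```

```bash
python3 - <<'E'
from h import *
im,d,i=grab('wrist'); cv2.imwrite('pics/w1.png',im); print(i)
v,u=np.mgrid[0:384:2,0:512:2];v=v.ravel();u=u.ravel()
P=np.array([pt(i,d,a,b) for a,b in zip(u,v)])
k=(d[v,u]>0)&(P[:,2]>60)&(P[:,2]<76)&(np.hypot(P[:,0]-508,P[:,1]-197)<40)
print(k.sum(),P[k].mean(0),P[k].min(0),P[k].max(0),u[k].mean(),v[k].mean())
E
```

```text
{'fovy': 59.03965021479671, 'cx': 257.85131242076733, 'cy': 192.00905517675943, 'eye': array([446.5669604 , 181.29940275, 384.29909632]), 'orientation': array([2.91339472e+00, 1.07360994e-04, 1.82594595e+00])}
91 [508.30770928 195.51227978  66.72602476] [496.23611419 187.30051448  60.93124061] [521.05969793 204.11018096  69.48770126] 255.95604395604394 181.34065934065933
```

View pics/w1.png

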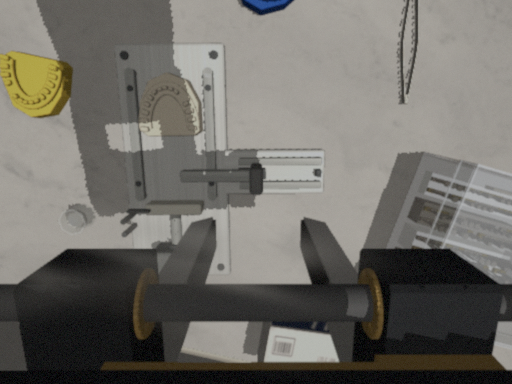

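The wrist view shows the grip at (256,180) centred between the fingers, the cast at (170,105) in the channel and the pad at (165,208). The grip measures (508,196), 67 mm high, which agrees with the top view. Next I descend and grip it.

Call:
step_arm(series=[0, -2, -50, 0, 0.5, 0, 0, -50, 0, 0.5, 0, 0, -40, 0, 0.5, 0, 0, -20, 0, 0.5, 0, 0, 0, 0, 0.5, 0, 0, 0, 0, 0.9, 0, 0, 0, 0, 0.95, 0, 0, 0, 0, 0.95, 0, 0, 0, 0, 0.95], squeeze=8)

```text
clock: 2.78
eef_pos: [509.1, 195.5, 70.8]
eef_rot: [3.142, 0.001, -2.885]
wrist_force: [-0.3, -0.5, 2.4]
finger_gap: 12.0
finger_force: 8.0
```

Call:
step_arm(series=[-1.3, 4.8, 0, 0, 0.95, -1.3, 4.8, 0, 0, 0.95, -1.3, 4.8, 0, 0, 0.95, -1.3, 4.8, 0, 0, 0.95, -1.3, 4.8, 0, 0, 0.95, -1.3, 4.8, 0, 0, 0.95, -1.3, 4.8, 0, 0, 0.95, -1.3, 4.8, 0, 0, 0.95, -1.3, 4.8, 0, 0, 0.95, 0, 0, 0, 0, 0.95])

```text
clock: 4.03
eef_pos: [497.9, 237.6, 70.7]
eef_rot: [-3.139, 0.0, -2.885]
wrist_force: [2.8, -15.0, 5.6]
finger_gap: 26.1
finger_force: 8.0
```

Call:
step_arm(series=[-0.5, 1.9, 0, 0, 0.95, -0.5, 1.9, 0, 0, 0.95, -0.3, 1, 0, 0, 0.95, 0, 0, 0, 0, 0.95, 0, 0, 0, 0, 0.95])

```text
clock: 4.65
eef_pos: [496.7, 242.1, 70.6]
eef_rot: [-3.139, 0.0, -2.885]
wrist_force: [4.3, -16.0, 5.1]
finger_gap: 35.5
finger_force: 8.0
```

```bash
python3 - <<'E'
from h import *
im,d,i=grab('side'); cv2.imwrite('pics/s2.png',cv2.resize(im[150:310,150:350],None,fx=3.5,fy=3.5,interpolation=cv2.INTER_CUBIC))
t=np.load('top0.npz');i=manip.camera_info('top')
yaw=.2604;R=np.array([[np.cos(yaw),-np.sin(yaw)],[np.sin(yaw),np.cos(yaw)]])
for z,u,v in[(36,328,285),(12,65,398),(12,40,320)]:
  print(R.T@(onz(i,210+u/4.6-.4,110+v/4.6-.4,z)[:2]-[526.8,108.6]))
print(manip.read_state())
E
```

```text
[2.34913487 6.84979484]
[-19.25176434 161.65807767]
[ 26.45123488 164.70613783]
{'clock': 4.7, 'joints': array([ 0.38842871,  0.48923692,  1.66127423, -0.00334874,  0.99097533,
       -1.43670677]), 'qd': array([ 1.00032282e-03, -4.49109268e-04, -9.18264615e-04, -3.96502560e-04,
        1.39621966e-05,  1.11967365e-03]), 'effort': array([  8.66734028, -55.06255388, -28.28305721,   3.53437856,
        -0.35713683,   0.06624835]), 'eef_pos': array([496.68838405, 242.05693179,  70.65212957]), 'eef_rot': array([-3.13883004e+00,  4.77218377e-04, -2.88541830e+00]), 'wrist_force': array([  4.68072017, -15.11474977,   5.95375175]), 'moment': array([-2.87204241, -0.86698089,  0.08202827]), 'finger_force': 8.003248572349548, 'finger_gap': 35.0940730903341}
```

View pics/s2.png

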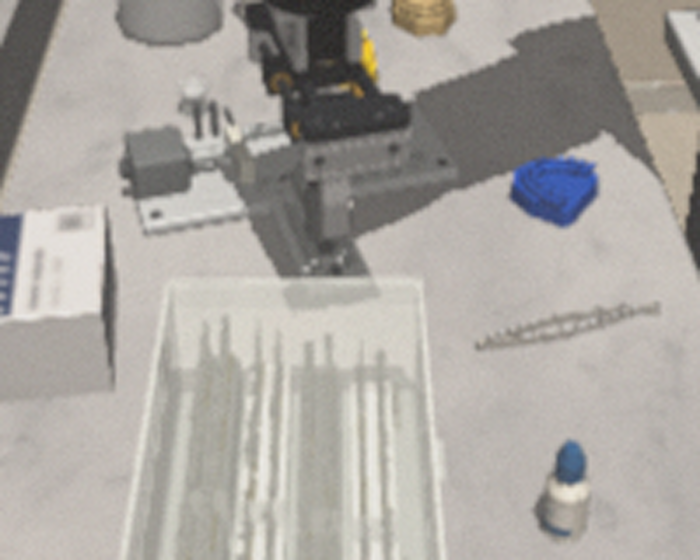

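The side crop shows the gripper over the gate track at (330,220), clear of the tray at (295,280). The bar tip started at jig y ≈ 7, not -5, so the gate began at about 0.012. Its measured travel of 36.5 mm puts it at about 0.049, and 15 N no longer moves it, so this is the end stop. I'll open, lift and check.

Call:
step_arm(series=[0, 0, 0, 0, 0.4, 0, 0, 0, 0, 0.4, 0, 0, 0, 0, 0.4, 0, 0, 0, 0, 0.4, 0, 0, 30, 0, 0.4, 0, 0, 40, 0, 0.4, 0, 0, 0, 0, 1, -13.5, -27, 0, 0, 1, -13.5, -27, 0, 0, 1, -13.5, -27, 0, 0, 1, -13.5, -27, 0, 0, 1, -13.5, -27, 0, 0, 1, -14, -29, 0, 0, 1, 0, 0, 0, 0, 1, 0, 0, 0, 0, 1])

```text
clock: 6.58
eef_pos: [414.6, 79.7, 140.1]
eef_rot: [3.141, -0.0, -2.886]
wrist_force: [-0.9, 0.6, 1.2]
finger_gap: 0.4
finger_force: 0.0
```

```bash
python3 - <<'E'
from h import *
im,d,i=grab('top'); cv2.imwrite('pics/t3.png',cv2.resize(im[110:240,210:340],None,fx=4.6,fy=4.6,interpolation=cv2.INTER_CUBIC))
yaw=.2604;R=np.array([[np.cos(yaw),-np.sin(yaw)],[np.sin(yaw),np.cos(yaw)]]);c=np.array([526.8,108.6])
vv,uu=np.mgrid[165:195,220:260]
P=np.array([pt(i,d,u,v) for u,v in zip(uu.ravel(),vv.ravel())]);P=P[(P[:,2]>60)&(P[:,2]<74)]
Q=(P[:,:2]-c)@R;print('grip',len(P),Q.mean(0),Q.min(0),Q.max(0))
s=manip.read_state()['eef_pos'];print('tcp jig',(s[:2]-c)@R,s)
print('target',c+R@[-120,0])
E
```

```text
grip 58 [  5.51919841 125.26358543] [ -6.9786238  118.67947592] [ 18.97893425 132.34433586]
tcp jig [-115.72418827    1.13454381] [414.68510566  79.90112533 140.15019013]
target [410.84555177  77.70394952]
```

View pics/t3.png

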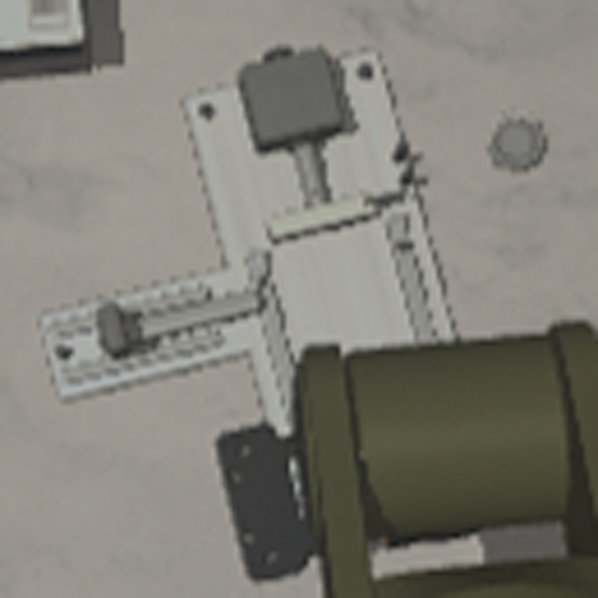

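The top crop shows the bar tip now back at the left rail, (260,300), and the grip at (120,330). Grip jig y is 125 and the channel is free. Next I descend behind the cast with closed fingers.

Call:
step_arm(series=[-5, -2, 0, 0, 1, 0, 0, -40, 0, 1, 0, 0, -30, 0, 1, 0, 0, -18, 0, 1, 0, 0, -10, 0, 1, 0, 0, 0, 0, 1, 0, 0, 0, 0, 1], squeeze=20)

```text
clock: 7.5
eef_pos: [409.9, 77.5, 43.1]
eef_rot: [-3.141, 0.001, -2.885]
wrist_force: [0.2, 1.1, -0.2]
finger_gap: 0.6
finger_force: 0.0
```

Call:
step_arm(series=[3.4, 0.9, 0, 0, 1, 3.4, 0.9, 0, 0, 1, 3.4, 0.9, 0, 0, 1, 3.4, 0.9, 0, 0, 1, 3.4, 0.9, 0, 0, 1, 3.4, 0.9, 0, 0, 1, 3.4, 0.9, 0, 0, 1, 3.4, 0.9, 0, 0, 1, 3.4, 0.9, 0, 0, 1, 3.4, 0.9, 0, 0, 1, 3.4, 0.9, 0, 0, 1, 3.4, 0.9, 0, 0, 1, 3.4, 0.9, 0, 0, 1, 3.4, 0.9, 0, 0, 1, 3.4, 0.9, 0, 0, 1, 3.4, 0.9, 0, 0, 1, 3.4, 0.9, 0, 0, 1, 3.4, 0.9, 0, 0, 1, 3.4, 0.9, 0, 0, 1, 0, 0, 0, 0, 1])

```text
clock: 10.0
eef_pos: [474.4, 94.6, 42.4]
eef_rot: [-3.142, 0.0, -2.885]
wrist_force: [0.1, 0.7, -0.6]
finger_gap: 0.3
finger_force: 0.0
```

```bash
python3 - <<'E'
from h import *
ims=[grab(n)[0] for n in('wrist','side')]
a=cv2.resize(ims[0][:260],(560,284));b=cv2.resize(ims[1][165:235,170:310],(560,280),interpolation=cv2.INTER_CUBIC)
cv2.imwrite('pics/ws4.png',np.vstack([a,b]))
yaw=.2604;R=np.array([[np.cos(yaw),-np.sin(yaw)],[np.sin(yaw),np.cos(yaw)]]);c=np.array([526.8,108.6])
s=manip.read_state();print((s['eef_pos'][:2]-c)@R,s['eef_pos'],s['wrist_force'][:2]@R)
E
```

```text
[-5.44815539e+01 -1.87573353e-02] [474.16000841  94.55466804  42.4293697 ] [-0.7441638  -0.21719508]
```

View pics/ws4.png

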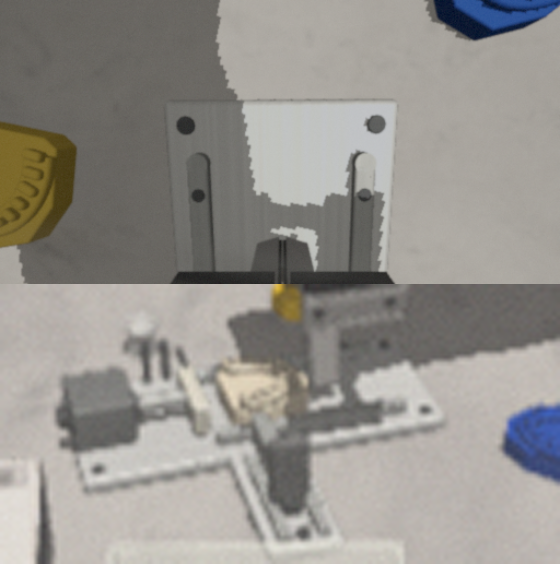

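The picture shows the cast (265,390) flat in the channel ahead of the fingers, with its heel about 15 mm short of the pad at (195,400). The gate is clear. I'll keep going gently and watch the force.

Call:
step_arm(series=[2.9, 0.8, 0, 0, 1, 2.9, 0.8, 0, 0, 1, 2.9, 0.8, 0, 0, 1, 2.9, 0.8, 0, 0, 1, 2.9, 0.8, 0, 0, 1, 2.9, 0.8, 0, 0, 1, 1.9, 0.5, 0, 0, 1, 1.9, 0.5, 0, 0, 1, 1.9, 0.5, 0, 0, 1, 0, 0, 0, 0, 1, 0, 0, 0, 0, 1])

```text
clock: 11.48
eef_pos: [496.9, 100.8, 42.3]
eef_rot: [3.141, -0.001, -2.885]
wrist_force: [-5.6, -0.5, 1.5]
finger_gap: 0.3
finger_force: 2.4
```

Call:
step_arm(series=[1.5, 0.4, 0, 0, 1, 1.5, 0.4, 0, 0, 1, 1.5, 0.4, 0, 0, 1, 1.5, 0.4, 0, 0, 1, 0, 0, 0, 0, 1, 0, 0, 0, 0, 1, 0, 0, 0, 0, 1])

```text
clock: 12.35
eef_pos: [502.2, 102.3, 42.2]
eef_rot: [3.141, -0.003, -2.885]
wrist_force: [-10.5, -0.4, 6.1]
finger_gap: 0.4
finger_force: 5.1
```

```bash
python3 - <<'E'
from h import *
a=grab('top')[0][115:185,240:320];b=grab('side')[0][165:225,180:280]
cv2.imwrite('pics/ts5.png',np.vstack([cv2.resize(a,(360,315),interpolation=cv2.INTER_CUBIC),cv2.resize(b,(360,216),interpolation=cv2.INTER_CUBIC)]) if 0 else np.hstack([cv2.resize(a,(400,350),interpolation=cv2.INTER_CUBIC),cv2.resize(b[:, :68],(397,350),interpolation=cv2.INTER_CUBIC)]))
yaw=.2604;R=np.array([[np.cos(yaw),-np.sin(yaw)],[np.sin(yaw),np.cos(yaw)]]);c=np.array([526.8,108.6])
for k in range(1):
  s=manip.read_state();print((s['eef_pos'][:2]-c)@R,s['wrist_force'][:2]@R)
E
```

```text
[-25.38578788   0.31788465] [-10.55213982   1.30394469]
```

View pics/ts5.png

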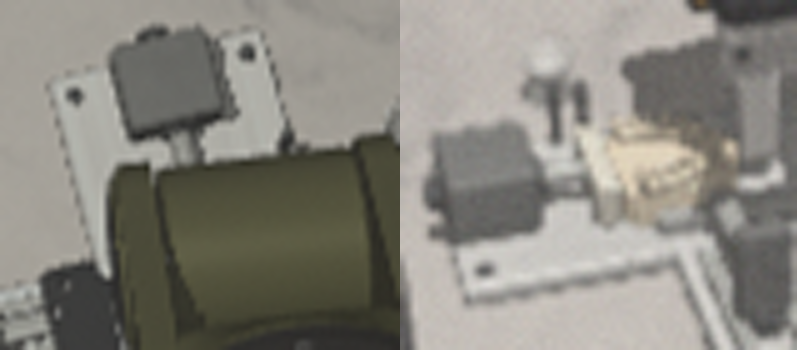

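The right half shows the pad (605,180) pressed back with the cast against it and the posts at about (555,110) and (580,100). The pointer isn't clear at this scale, so I'll measure the pad shift against the first side picture.

```bash
python3 - <<'E'
from h import *
b,d,i=grab('side');o=np.load('side0.npz');a=o['im'];da=o['d']
yaw=.2604;R=np.array([[np.cos(yaw),-np.sin(yaw)],[np.sin(yaw),np.cos(yaw)]]);c=np.array([526.8,108.6])
def proj(x,y,z):
  f=192/np.tan(np.radians(i['fovy'])/2);q=rot(i['orientation']).T@(np.r_[c+R@[x,y],z]-i['eye']);return (q[:2]/q[2]*f+[i['cx'],i['cy']]).round(1)
for x in(35,45,52,59): print(x,proj(x,30,25),'ptr',proj(x,-38,40))
sl=np.s_[172:208,190:232]
cv2.imwrite('pics/cmp.png',np.hstack([cv2.resize(m[sl],(399,342),interpolation=cv2.INTER_LANCZOS4) for m in(a,b)]))
# pad cloud: jig y in 10..32, z 20..37, x 30..75
for D in(da,d):
  v,u=np.mgrid[170:212,185:240];v=v.ravel();u=u.ravel()
  P=np.array([pt(i,D,p,q) for p,q in zip(u,v)]);Q=np.c_[(P[:,:2]-c)@R,P[:,2]]
  k=(Q[:,2]>28)&(Q[:,2]<40)&(Q[:,1]>5)&(Q[:,1]<33)&(Q[:,0]>25)&(Q[:,0]<78)
  print(k.sum(),np.histogram(Q[k,0],np.arange(24,80,4))[0])
  k=(Q[:,2]>38)&(Q[:,2]<60)&(Q[:,1]<-30)&(Q[:,1]>-65)&(Q[:,0]>25)&(Q[:,0]<90)
  print('ptr',Q[k].round(0).astype(int).tolist())
E
```

```text
35 [221.5 198.8] ptr [215.9 181.9]
45 [218.  199.5] ptr [212.5 182.4]
52 [215.5 199.9] ptr [210.2 182.8]
59 [213.  200.3] ptr [207.8 183.2]
53 [ 0  0  9  9 13  3  2  1  3  2  3  4  2]
ptr [[50, -49, 49], [46, -50, 48], [64, -51, 48], [61, -52, 46], [50, -49, 46], [47, -48, 46], [64, -51, 44], [62, -47, 46], [51, -46, 45], [47, -51, 41], [39, -46, 42], [37, -41, 45], [62, -50, 41], [59, -48, 41], [50, -50, 39], [48, -47, 40], [39, -44, 40], [38, -38, 44], [62, -48, 39], [39, -32, 44], [39, -34, 39]]
79 [ 1  5  7 11  7  7 11 10 10  1  4  1  2]
ptr [[49, -52, 47], [46, -50, 48], [64, -50, 48], [61, -50, 48], [49, -52, 44], [47, -50, 45], [64, -52, 43], [62, -49, 45], [50, -47, 44], [47, -48, 43], [62, -49, 42], [59, -47, 42], [51, -43, 43], [47, -48, 39], [63, -47, 39], [60, -47, 39], [52, -39, 42], [50, -35, 44], [52, -39, 39]]
```

View pics/cmp.png

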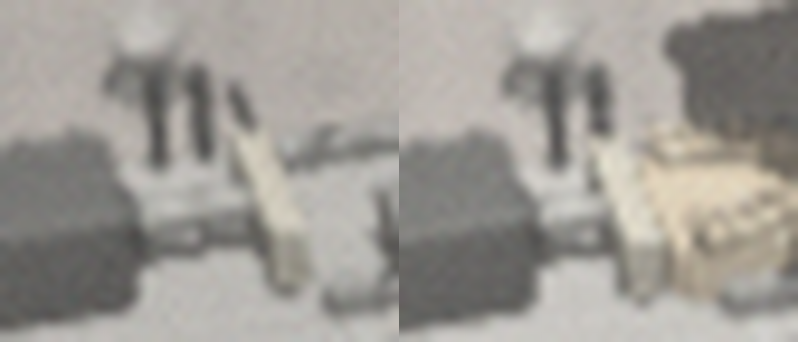

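In the right half the pointer at (600,100) has just moved behind the near post. Its depth points went from jig x 38.5 to 51, and the pad's corner shifted 4.9 px, so it has travelled about 13 mm. The posts are at 10 and 24 mm, so I'll push on about 4 mm to 17.

Call:
step_arm(series=[1, 0.3, 0, 0, 1, 1, 0.3, 0, 0, 1, 1, 0.3, 0, 0, 1, 1, 0.2, 0, 0, 1, 0, 0, 0, 0, 1, 0, 0, 0, 0, 1, 0, 0, 0, 0, 1, 0, 0, 0, 0, 1])

```text
clock: 13.5
eef_pos: [505.6, 103.4, 42.2]
eef_rot: [3.141, -0.004, -2.885]
wrist_force: [-15.3, -1.6, 8.6]
finger_gap: 0.5
finger_force: 7.4
```

```bash
python3 - <<'E'
from h import *
yaw=.2604;R=np.array([[np.cos(yaw),-np.sin(yaw)],[np.sin(yaw),np.cos(yaw)]]);c=np.array([526.8,108.6])
ims=[]
for k in range(3):
  b,D,i=grab('side');ims.append(b.astype(float))
  v,u=np.mgrid[165:212,185:240];v=v.ravel();u=u.ravel()
  P=np.array([pt(i,D,p,q) for p,q in zip(u,v)]);Q=np.c_[(P[:,:2]-c)@R,P[:,2]]
  k=(Q[:,2]>37)&(Q[:,2]<55)&(Q[:,1]<-30)&(Q[:,1]>-56)&(Q[:,0]>25)&(Q[:,0]<90)
  print('ptr',Q[k].round(0).astype(int).tolist())
a=np.load('side0.npz')['im'];b=np.mean(ims,0).astype(np.uint8);sl=np.s_[172:208,190:232]
cv2.imwrite('pics/cmp2.png',np.hstack([cv2.resize(m[sl],(399,342),interpolation=cv2.INTER_LANCZOS4) for m in(a,b)]))
s=manip.read_state();print((s['eef_pos'][:2]-c)@R,s['eef_pos'],s['wrist_force'][:2]@R,s['wrist_force'],s['clock'])
E
```

```text
ptr [[49, -54, 46], [46, -53, 47], [64, -53, 47], [61, -50, 47], [50, -49, 46], [47, -48, 46], [64, -50, 45], [62, -47, 46], [50, -51, 41], [47, -51, 41], [62, -48, 42], [59, -47, 42], [54, -43, 44], [50, -49, 39], [48, -47, 40], [63, -45, 41], [60, -46, 39], [55, -39, 43], [48, -46, 37], [56, -35, 42], [53, -33, 42]]
ptr [[49, -54, 46], [46, -53, 46], [64, -51, 48], [61, -49, 48], [50, -48, 47], [47, -49, 45], [62, -50, 44], [50, -49, 43], [47, -49, 42], [63, -45, 44], [59, -52, 39], [54, -42, 44], [50, -48, 40], [48, -48, 40], [63, -47, 40], [59, -49, 38], [55, -38, 43], [56, -34, 43], [53, -32, 43]]
ptr [[49, -50, 49], [46, -51, 48], [64, -52, 47], [61, -49, 48], [50, -50, 46], [47, -49, 46], [64, -51, 44], [62, -49, 45], [50, -49, 43], [48, -45, 45], [62, -47, 43], [59, -51, 40], [54, -46, 42], [50, -51, 38], [48, -47, 40], [63, -47, 39], [60, -48, 39], [56, -35, 45], [63, -45, 37], [56, -36, 41]]
[-21.84228213   0.43459019] [505.58219255 103.39627012  42.14219492] [-14.77372752   2.01590164] [-14.79469018  -1.85580891   8.31287469] 13.65
```

View pics/cmp2.png

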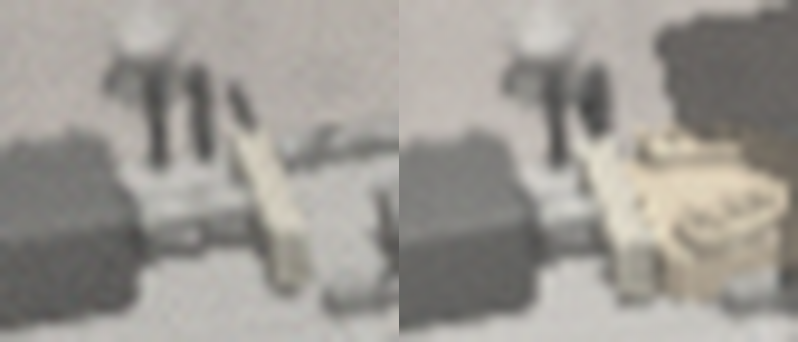

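The right half shows the pointer at (590,100), now left of the near post and clear of the far one. It measures jig x ≈ 55, a travel of about 16.5 mm, with the posts at 48.5 and 62.5. I'll hold briefly to check that it's steady.

Call:
step_arm(series=[0, 0, 0, 0, 1, 0, 0, 0, 0, 1, 0, 0, 0, 0, 1, 0, 0, 0, 0, 1, 0, 0, 0, 0, 1, 0, 0, 0, 0, 1, 0, 0, 0, 0, 1, 0, 0, 0, 0, 1])

```text
clock: 14.65
eef_pos: [505.6, 103.4, 42.1]
eef_rot: [3.141, -0.004, -2.885]
wrist_force: [-15.0, -1.9, 9.4]
finger_gap: 0.4
finger_force: 7.4
```

```bash
python3 -c "
from cell import manip
print(manip.sign_off())"
```

```text
the job is handed in; nothing more can be done
None
```

I slid the gate to its end stop and left it there, then pushed the cast against the pad until the pointer stood between the index posts (about 16.5 mm of travel, posts at 10 and 24 mm); I handed the job in at 14.65 s with the arm still holding a steady push of about 15 N at the wrist.

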